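Put the biscotti away in the screw-top jar

TASK

Put every biscotto under the glass cloche away in the biscuit jar: unscrew the jar's cap anticlockwise with several twists, never wrenching it, lift it off once it comes free, and lift the cloche off by its knob. Set the cap and the cloche down gently, upright and flat on the bare counter, while you load the jar. When all the biscotti are in, put the empty cloche back gently in the middle of its board, leave the cap on the counter, and leave the kettle and the pink cup where they are.

Things in the scene. Friction and masses are not known exactly. Their poses are not given: they have to be found in the camera images.
- jar_mouth (a point): Centre of the glass rim of the biscuit jar, 85 mm above the counter. The mouth is 92 mm wide inside, the inner floor 77 mm below this point. Inside the rim sits a terracotta-coloured sprung silicone seal ring (93 mm inside) that pushes the closed cap up with about 5 N and, once the cap is off, stands 12 mm above the rim. z up; x is the reference direction of the thread.
- cap_grip (a point): Point on the axis of the screw cap at a good height to grip, 54 mm above the cap's lower edge (so 54 mm up when it stands on the counter) and 24 mm above its top face. An upright wooden bar grip on top is 84 mm long (along the cap's x axis), 22 mm thick (y) and 38 mm high, its top 14 mm above this point. z up. Closed, this point is about 32 mm above the rim of the jar.
- cloche_knob (a point): Centre of the knob of the clear glass cloche (loose cover, open below, 450 g) that stands over the biscotti. Knob: dark oak disc 34 mm wide and 24 mm high, centred here, on a thin stem; the cloche's flat top is 27 mm below this point, its open lower edge 98 mm below. The cloche is 208 mm wide. z up. At the start it stands on the board; on the counter this point is 98 mm up.
- board_top (a point): Centre of the top of the round wooden serving board, 236 mm wide and 12 mm thick, fixed to the counter.
- biscotto0_mid (a point): Centre of one biscotto (some may be absent: then None): a hard golden bar 68 mm long (x), 25 mm wide (y), 24 mm high (z), 45 g. At the start the biscotti lie flat on the board under the cloche, side by side, 52 mm apart between centres where neighbours.
- biscotto1_mid (a point): Centre of one biscotto (some may be absent: then None): a hard golden bar 68 mm long (x), 25 mm wide (y), 24 mm high (z), 45 g. At the start the biscotti lie flat on the board under the cloche, side by side, 52 mm apart between centres where neighbours.
- biscotto2_mid (a point): Centre of one biscotto (some may be absent: then None): a hard golden bar 68 mm long (x), 25 mm wide (y), 24 mm high (z), 45 g. At the start the biscotti lie flat on the board under the cloche, side by side, 52 mm apart between centres where neighbours.
- cap: Dark oak screw cap, 131 mm wide, 200 g; origin at the centre of its lower edge, axes as cap_grip. It unscrews anticlockwise from above, stiffly (up to about 0.5 N m), starting 0 to 0.4 rad past the jar's x axis; it lifts free once its x axis is 2.42 rad or more past the jar's x axis (stop near 2.9); a turn of 2.45 rad always frees it. It rises about 2.2 mm per rad, pushed by the seal; till free the thread holds it.
- cloche: The cloche; origin at the centre of its lower edge, see cloche_knob.
- biscotto0: The same biscotto; origin at the centre of its underside.
- biscotto1: The same biscotto; origin at the centre of its underside.
- biscotto2: The same biscotto; origin at the centre of its underside.
- jar: The clear glass biscuit jar, fixed to the counter: it cannot move or turn. 124 mm wide up to 52 mm high, then a threaded neck 104 mm wide (118 mm over the thread). Origin at the centre of its underside, axes as jar_mouth.
- kettle: Bystander: stainless kettle, 176 mm wide, 225 mm high, its spout turned to the far side; origin under its centre. Far side of the counter, on the right of the robot.
- cup: Bystander: pink ceramic cup, 82 mm wide, 88 mm high, with a handle; origin under its centre. Far side of the counter. In the same far row, beyond x = 0.74 m, stand a clear organiser box (46 mm high, y -0.1 to 0.24 m) and, on the left of the robot, a pasta roller clamped to the counter (150 mm high, x above 0.82 m).
- board: The serving board; origin at the centre of its underside, see board_top.
- table: The limestone counter, top at z = 0.
There are look-alikes about, which are no part of the job. Of the things that look like the cloche, the largest one is meant. Of the things that look like the board, the larger one is meant.

How it is judged:
On the way, in this order (a step that is already met when the one before it is completed fails the run):
1. the cap is unscrewed and lifted clear of the jar (z of cap_grip in the frame of jar_mouth above 0.055 m), for 0.1 s.
2. with the cap and the cloche standing flat on the counter, every biscotto is in the jar (horizontal distance between each of biscotto0_mid, biscotto1_mid, biscotto2_mid and jar_mouth below 0.046 m and z of each of biscotto0_mid, biscotto1_mid, biscotto2_mid in the frame of jar_mouth below 0 m and linear speed of each of biscotto0, biscotto1, biscotto2, cap, cloche below 0.03 m/s and height (world z) of cap_grip below 0.06 m and angle between each of cap_grip, cloche_knob's own z axis and vertical below 0.06 rad and height (world z) of cloche_knob below 0.104 m), for 0.2 s.
At the end, for the whole second after the job is handed in: Every biscotto present lies at rest inside the jar (its centre within 46 mm of the jar's axis and below the glass rim); the cap stands upright (within 0.06 rad) and flat on the counter itself; the cloche stands upright and flat on the board again, centred within 14 mm; all at rest (horizontal distance between each of biscotto0_mid, biscotto1_mid, biscotto2_mid and jar_mouth below 0.046 m and z of each of biscotto0_mid, biscotto1_mid, biscotto2_mid in the frame of jar_mouth below 0 m and linear speed of each of biscotto0, biscotto1, biscotto2, cap, cloche below 0.03 m/s and height (world z) of cap_grip below 0.06 m and angle between each of cap_grip, cloche_knob's own z axis and vertical below 0.06 rad and horizontal distance between cloche_knob and board_top below 0.014 m and z of cloche_knob in the frame of board_top between 0.092 and 0.104 m); the robot touches nothing.
It fails at once if the cap is wrenched: more than 80 N between cap and jar (contact force between cap and jar above 80 N).
It fails at once if the cap or the cloche is dropped or banged down: it still moves faster than 0.3 m/s when within 6 mm of standing on the counter or the board (a fall of about 1 cm) ((height (world z) of cap_grip below 0.06 m and linear speed of cap above 0.3 m/s) or (height (world z) of cloche_knob below 0.104 m and linear speed of cloche above 0.3 m/s) or (z of cloche_knob in the frame of board_top below 0.104 m and horizontal distance between cloche_knob and board_top below 0.1 m and linear speed of cloche above 0.3 m/s)).
It fails at once if the cloche is tipped over (more than 0.6 rad) (angle between cloche_knob's own z axis and vertical above 0.6 rad).
It fails at once if the kettle or the cup is moved more than 30 mm (distance of any of kettle, cup from where it was at the start of the episode above 0.03 m).
Of biscotto0, biscotto1, biscotto2 only 2 to 3 are there at a start; the rules pass over those that are not, and their reading is None.
At some moment in a run one of biscotto0, biscotto1, biscotto2 may be knocked a few centimetres aside while the robot is not near it.
It also fails if it takes over 208 s, if anything falls off the work surface, if the arm or the gripper's body presses on something with over 40 N, if the wrist force passes 120 N, or if a joint passes its speed limit or range.

ROBOT

A 6-joint arm with a two-finger parallel gripper is mounted at the origin on the work surface. World frame = base frame: x ahead of the robot, y to its left, z up, the work surface at z = 0. Lengths are in m, angles in rad, forces in N, time in s.
With the tool pointing down it reaches from about 0.3 to 0.875 m from the base axis. Payload 6.4 kg.
Tool frame: the origin (TCP) lies on the mounting face of the last link; the fingertips stand 173 mm ahead of it and the grasp point (between the pads) lies 155 mm ahead of it (ctrl.grip_point_offset is the distance from the TCP to the grasp point, in m); z points along the fingers, y is the line along which they close (so a half turn about z gives the same grasp; the last joint's range is limited). The gripper opens to 85 mm and grips with 20 to 120 N. Pads are 22 mm wide; open, the fingers measure 114 mm over their backs; the gripper's body (76 mm by 85 mm) begins 54 mm behind the grasp point. The pads swing forward as they close: fully open they stand 13 mm farther back than shut.
Start: joints at [0.976, 0.181, 1.607, -0, 1.354, -0.206], TCP at [0.218, 0.532, 0.405] pointing down, gripper open.
Joint ranges: [-2.99, 2.99], [-0.89, 2.07], [0.3, 2.58], [-1.14, 4.28], [0, 2.63], [-3.12, 3.12]. Speed limits (rad/s): [2.57, 2.57, 3.01, 3.14, 3.14, 3.14].

INTERFACE

Orientations are given as a unit quaternion [w, x, y, z].
In Python, from bench import status, imaging, ctrl, models gives the robot as it stands.
- The arm moves only by the tool send_rows, never from a script. Its argument "commands" is a list that holds one entry, the list of rows, each a list of 6 numbers: the shift along the tool's x, y, z normalised to -1 to 1, where 1 is 3 cm, then the turn, a rotation vector about the tool's x, y, z normalised to -1 to 1, where 1 is 0.1 rad. A call has 1 to 8 rows; each row shifts and turns the commanded pose from where the row before left it, along the tool's axes as they then stand; what a row does not reach is not made up. A row lasts 1/12 s, in which the tool goes at most 41.7 mm and 7.16 degrees, less where a joint would pass 70% of its speed; a pose out of reach is approached as far as the arm can. A call with a number of a shift or a turn outside -1 to 1 is refused whole. A call with a gripper value outside its range is refused whole. "jaw" is the opening, from 0 (shut) to 1 (fully open), set as the call begins (left out, the last holds). The fingers move at their own pace and stop on an object; the grip force is fixed at half the most. Time passes only in rows, so rows that do not move let the fingers close. It gives the time, the measured TCP pose, the force, the opening and the grip force at its end, in the units of the state.
- status.get_obs(): the state, without advancing time (a new reading comes with each control period).
- imaging.camera(name): name is "scene" or "top"; returns a dict with "image" (420x560x3 uint8, blue, green, red), "depth" (420x560 float32, m along the optical axis (not along the pixel's ray), 0 where there is no reading), "mtx" (3x3 intrinsics, pixels), "pose" (4x4, takes a point from camera to world coordinates). Camera axes: x right, y down, z forward; pixel columns grow to the right and rows downward; lengths in m; the calibration is good to about 2 mm. A picture is of the moment at which its call begins.
- ctrl.hand_in(): hands the job in; it is judged then, once.
Trained networks look in a picture, given as the dict that the camera call returned (one of the last four; its "shot" number tells which), for a name from the list of things; names that differ only in an ending like _2 or _b are one class to them, and where a whole thing is asked for, a point or a joint stands for the part that bears it (a point fixed in the world has none). Each returns a list of dicts, best first, with "confidence" (0 to 1); they miss things now and then, are a little off and sometimes report something else, mostly with a low value. They report only what shows in the picture. A call takes as long as a camera call. They do not tell look-alikes from the thing itself.
- models.recognise(picture, name): "centre" ([column, row] in pixels, amid what is visible of it).
- models.regions_of(picture, name): "region" (420x560 bool, what is visible of it) and "centre" ([column, row] in pixels, amid what is visible of it).
The state is a dict: "time_s": time; "q": joint angles; "dq": joint speeds; "joint_efforts": joint torques, N m; "eef_pos": TCP position; "eef_rot": TCP orientation; "wrist_force": force on the tool from outside, world axes, zero at the start; "torque": the same for the moment, N m; "opening": opening from 0.0 (shut) to 1.0 (fully open); "grasp_force": force on a finger pad.
Only numpy, scipy, OpenCV 4.12 (cv2) and the standard library are available. Lean on these libraries where they do the work, as an engineer would, in place of code of your own. Each camera call takes 0.05 s, during which the arm holds its last target. There are 200 camera calls.

## Working session

There is one attempt and no reset: what is moved stays moved. The work goes in short steps, Python scripts to look and compute and a tool call to move; the robot and the scene stay as the last step left them, time stands still between calls to the robot, and variables do not carry over. Pictures are saved under pics/ and viewed, at most 14 in all, crops included, and the job is handed in when it is done.

Besides the shell and the picture viewer there is one more tool, called after "Emit:" by a JSON object that holds its "op" and its "data". send_rows: Moves the arm, as the interface text tells. Its arguments: {"type":"object","properties":{"commands":{"type":"array"},"jaw":{"type":"number"}},"required":["commands"]}

```bash
mkdir -p pics; cat > h.py <<'E'
import numpy as np, cv2
from bench import status, imaging, ctrl, models
from scipy.spatial.transform import Rotation as R
def world(p,u,v,d=None):
    K=p["mtx"];d=p["depth"][int(round(v)),int(round(u))] if d is None else d
    c=np.array([(u-K[0,2])/K[0,0]*d,(v-K[1,2])/K[1,1]*d,d,1]);return (p["pose"]@c)[:3]
def onplane(p,u,v,z):
    a=p["pose"][:3,3];b=world(p,u,v,1.0);return a+(b-a)*(z-a[2])/(b[2]-a[2])
def cloud(p,mask):
    v,u=np.nonzero(mask&(p["depth"]>0));d=p["depth"][v,u];K=p["mtx"]
    c=np.stack([(u-K[0,2])/K[0,0]*d,(v-K[1,2])/K[1,1]*d,d,0*d+1]);return (p["pose"]@c)[:3].T
E
python3 - <<'E'
from h import *
np.set_printoptions(precision=3,suppress=True)
s=status.get_obs();print(s["eef_pos"],s["eef_rot"],s["opening"],s["time_s"])
print(R.from_quat(np.roll(s["eef_rot"],-1)).as_matrix())
for n in ("scene","top"):
    p=imaging.camera(n);cv2.imwrite(f"pics/{n}0.png",p["image"]);print(n,p["pose"])
    for o in ("cap","cap_grip","cloche_knob","cloche","board","jar","biscotto0"):
        for r in models.regions_of(p,o):
            c=cloud(p,r["region"]);print(o,round(r["confidence"],2),np.round(r["centre"]),len(c),np.median(c,0) if len(c) else "",c.min(0) if len(c) else "",c.max(0) if len(c) else "")
E
```

```text
[0.218 0.532 0.404] [-0.     0.193  0.981 -0.001] 1.0029775586819971 0.0
[[-0.925  0.379 -0.001]
 [ 0.379  0.925 -0.001]
 [ 0.    -0.002 -1.   ]]
scene [[ 0.807  0.383 -0.449  1.066]
 [ 0.59  -0.546  0.594 -0.773]
 [-0.018 -0.745 -0.667  0.936]
 [ 0.     0.     0.     1.   ]]
cap 0.72 [333. 165.] 1051 [0.507 0.248 0.092] [0.432 0.196 0.059] [0.562 0.33  0.135]
cap_grip 0.6 [338. 165.] 1073 [0.508 0.249 0.092] [0.431 0.196 0.061] [0.562 0.333 0.135]
cloche_knob 0.89 [132. 249.] 2262 [ 0.227 -0.35   0.048] [ 0.094 -0.414 -0.006] [ 0.281 -0.236  0.082]
cloche_knob 0.58 [294. 230.] 4027 [ 0.559 -0.06   0.08 ] [ 0.376 -0.136 -0.007] [0.643 0.102 0.123]
cloche 0.84 [291. 231.] 4009 [ 0.559 -0.06   0.08 ] [ 0.381 -0.136 -0.005] [0.642 0.15  0.123]
cloche 0.62 [132. 250.] 2230 [ 0.227 -0.351  0.048] [ 0.134 -0.414 -0.004] [ 0.281 -0.243  0.082]
cloche 0.55 [274. 168.] 1322 [0.307 0.164 0.047] [ 0.222  0.11  -0.004] [0.367 0.254 0.082]
board 0.56 [288. 265.] 740 [ 0.595 -0.116  0.01 ] [ 0.433 -0.152 -0.005] [0.654 0.045 0.034]
board 0.56 [402. 191.] 1398 [0.708 0.345 0.007] [ 0.623  0.263 -0.
[... 575 characters left out ...]
.214  0.112 -0.008] [0.367 0.268 0.086]
cloche_knob 0.58 [384. 310.] 2289 [ 0.201 -0.335  0.049] [ 0.124 -0.426 -0.01 ] [ 0.274 -0.263  0.083]
cloche 0.97 [205. 279.] 2110 [0.286 0.183 0.049] [ 0.215  0.112 -0.004] [0.36  0.266 0.086]
cloche 0.76 [388. 310.] 2182 [ 0.201 -0.334  0.049] [ 0.13  -0.411 -0.005] [ 0.275 -0.263  0.083]
cloche 0.65 [279. 196.] 3934 [ 0.528 -0.03   0.081] [ 0.43  -0.137 -0.006] [0.636 0.075 0.128]
cloche 0.28 [197. 221.] 74 [0.455 0.215 0.024] [ 0.434  0.203 -0.001] [0.492 0.245 0.07 ]
board 0.69 [286. 229.] 739 [ 0.459 -0.042  0.011] [ 0.413 -0.153 -0.011] [0.57  0.085 0.083]
board 0.6 [156. 147.] 2196 [0.702 0.349 0.008] [ 0.618  0.265 -0.013] [0.791 0.435 0.02 ]
```

View pics/top0.png

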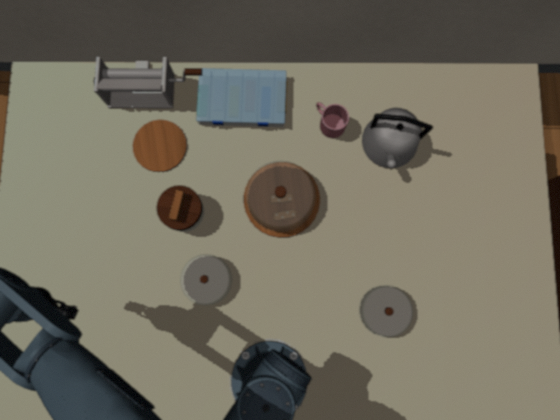

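View pics/scene0.png

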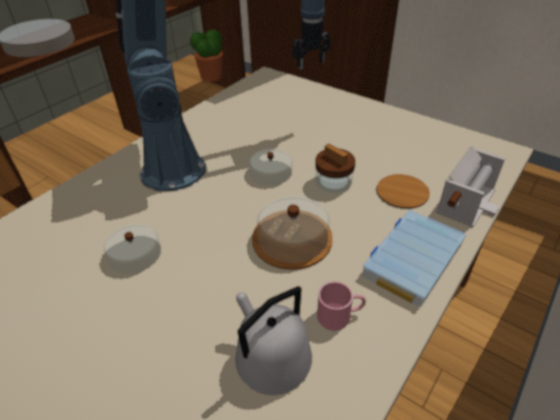

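```bash
python3 - <<'E'
from h import *
np.set_printoptions(precision=4,suppress=True)
p=imaging.camera("top")
full=cloud(p,p["depth"]>0)
def sel(xy,r,lo,hi):
    m=(np.hypot(full[:,0]-xy[0],full[:,1]-xy[1])<r)&(full[:,2]>lo)&(full[:,2]<hi);return full[m]
g=sel((.49,.26),.09,.122,.15)
r=cv2.minAreaRect(g[:,:2].astype(np.float32));w,V=np.linalg.eigh(np.cov(g[:,:2].T))
print("bar",len(g),g.mean(0),r,"ang",np.arctan2(V[1,1],V[0,1]))
for n,lo,hi in (("captop",.08,.1),):
    t=sel((.49,.26),.09,lo,hi);print(n,len(t),cv2.minEnclosingCircle(t[:,:2].astype(np.float32)),np.median(t[:,2]))
k=sel((.53,-.03),.12,.1,.16);print("knob",len(k),k.mean(0),cv2.minEnclosingCircle(k[:,:2].astype(np.float32)),k[:,2].max())
t=sel((.53,-.03),.12,.07,.095);print("clochetop",len(t),t.mean(0),cv2.minEnclosingCircle(t[:,:2].astype(np.float32)))
b=sel((.53,-.03),.16,.006,.02);print("board",len(b),cv2.minEnclosingCircle(b[:,:2].astype(np.float32)))
cv2.imwrite("pics/t1.png",cv2.resize(p["image"][130:300,120:350],None,fx=3.4,fy=3.4,interpolation=cv2.INTER_CUBIC))
E
```

```text
bar 243 [0.4923 0.2637 0.1305] ((0.49261385202407837, 0.26418232917785645), (0.02326851710677147, 0.08393149077892303), 77.86382293701172) ang 2.9378128375159354
captop 1272 ((0.49210822582244873, 0.26446011662483215), 0.06597698479890823) 0.09294401741473246
knob 117 [ 0.5336 -0.0309  0.1199] ((0.5347907543182373, -0.030832573771476746), 0.017208004370331764) 0.13272308587307835
clochetop 3637 [ 0.5325 -0.0309  0.0811] ((0.5353058576583862, -0.030686335638165474), 0.10387739539146423)
board 712 ((0.5339990854263306, -0.03258723393082619), 0.157827690243721)
```

View pics/t1.png

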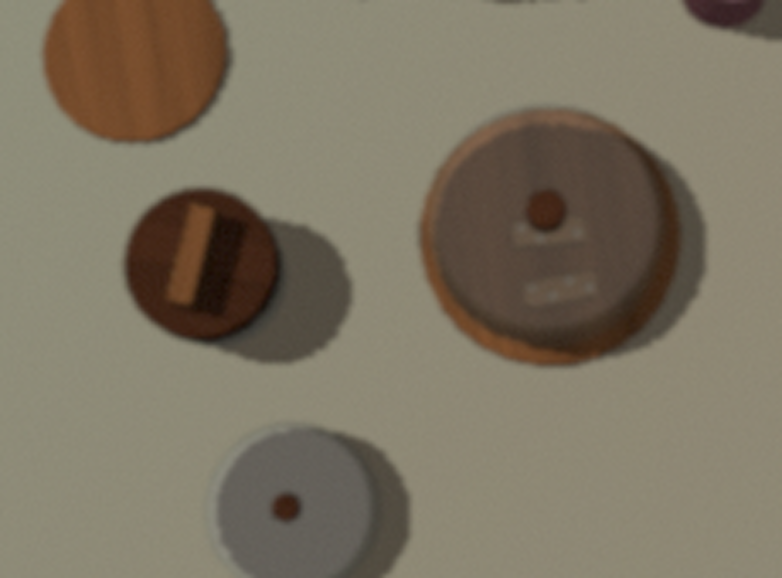

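Top view: the cap's bar is at px (180,206), which puts it at (0.492,0.264) with angle −0.204. The large cloche's knob is at (281,192), on the big board, with two biscotti showing through the glass at about (281,198) and (285,215). The scene view agrees. I'll move above the jar and turn the wrist so the whole unscrewing fits in one J6 range.

Emit:
{"op": "send_rows", "data": {"commands": [[[-0.98,-0.4,0,0,0,0],[-0.98,-0.4,0,0,0,0],[-0.98,-0.4,0,0,0,0],[-0.98,-0.4,0,0,0,0],[-0.98,-0.4,0,0,0,0],[-0.98,-0.4,0,0,0,0],[-0.98,-0.4,0,0,0,0],[-0.98,-0.4,0,0,0,0]]], "jaw": 1}}

```text
time_s: 1.52
eef_pos: [0.4001, 0.3529, 0.4049]
eef_rot: [0.0, 0.193, 0.981, 0.0]
wrist_force: [0.2, -0.0, -0.5]
opening: 1.0
grasp_force: 0.0
```

Emit:
{"op": "send_rows", "data": {"commands": [[[-0.98,-0.4,0,0,0,0],[-0.98,-0.4,0,0,0,0],[-0.98,-0.4,0,0,0,0],[-0.98,-0.4,0,0,0,0],[0,0,0,0,0,0.98],[0,0,0,0,0,0.98],[0,0,0,0,0,0.98],[0,0,0,0,0,0.98]]]}}

```text
time_s: 2.18
eef_pos: [0.4901, 0.2647, 0.4046]
eef_rot: [-0.0, 0.383, 0.924, -0.0]
wrist_force: [-0.2, -1.1, 0.1]
opening: 1.002
grasp_force: 0.0
```

Emit:
{"op": "send_rows", "data": {"commands": [[[0,0,0,0,0,0.98],[0,0,0,0,0,0.98],[0,0,0,0,0,0.98],[0,0,0,0,0,0.98],[0,0,0,0,0,0.98],[0,0,0,0,0,0.98],[0,0,0,0,0,0.98],[0,0,0,0,0,0.98]]]}}

```text
time_s: 2.85
eef_pos: [0.4898, 0.2651, 0.4047]
eef_rot: [0.0, 0.707, 0.708, 0.0]
wrist_force: [0.8, 0.6, 0.1]
opening: 0.994
grasp_force: 0.0
```

Emit:
{"op": "send_rows", "data": {"commands": [[[0,0,0,0,0,0.98],[0,0,0,0,0,0.98],[0,0,0,0,0,0.98],[0,0,0,0,0,0.98],[0,0,0,0,0,0.98],[0,0,0,0,0,0.98],[0,0,0,0,0,0.98],[0,0,0,0,0,0.98]]]}}

```text
time_s: 3.52
eef_pos: [0.4899, 0.2651, 0.4047]
eef_rot: [0.0, 0.923, 0.384, 0.0]
wrist_force: [0.2, -0.8, -0.4]
opening: 0.993
grasp_force: 0.0
```

Emit:
{"op": "send_rows", "data": {"commands": [[[0,0,0,0,0,0.98],[0,0,0,0,0,0.98],[0,0,0,0,0,0.98],[0,0,0,0,0,0.98],[0,0,0,0,0,0.98],[0,0,0,0,0,0.98],[0,0,0,0,0,0.98],[0,0,0,0,0,0.98]]]}}

```text
time_s: 4.18
eef_pos: [0.4899, 0.2651, 0.4048]
eef_rot: [-0.0, 1.0, 0.002, 0.0]
wrist_force: [-0.6, 0.2, -1.4]
opening: 1.004
grasp_force: 0.0
```

```bash
cat >> h.py <<'E'
def go(x,y,z,yaw):
    "units to bring the grasp point to x,y,z with tool-y at yaw (down tool): turn first (rx,ry,rz), then shift"
    s=status.get_obs();A=R.from_quat(np.roll(s["eef_rot"],-1))
    cy,sy=np.cos(yaw),np.sin(yaw)
    B=R.from_matrix(np.array([[-sy,cy,0],[cy,sy,0],[0,0,-1]]))
    T=np.array([x,y,z])-[0,0,-ctrl.grip_point_offset]
    rv=(A.inv()*B).as_rotvec()/.1; d=B.inv().apply(T-s["eef_pos"])/.03
    M=A.as_matrix()
    print("t",round(s["time_s"],2),"gp",np.round(s["eef_pos"]+M[:,2]*ctrl.grip_point_offset,4),"yaw",round(np.arctan2(M[1,1],M[0,1]),3),"q6",round(s["q"][5],2),"F",np.round(s["wrist_force"],1),"M",np.round(s["torque"],2),"open",round(s["opening"],3),"grip",round(s["grasp_force"],1))
    print("turn",np.round(rv,2),"shift",np.round(d,2))
E
python3 -c "
from h import *
go(.492,.264,.117,-1.775)"
```

```text
t 4.18 gp [0.4899 0.2651 0.2501] yaw -1.567 q6 1.85 F [-0.6  0.2 -1.4] M [-0.02 -0.04  0.02] open 1.004 grip 0.0
turn [-0.   -0.    2.08] shift [0.08 0.02 4.44]
```

Emit:
{"op": "send_rows", "data": {"commands": [[[0,0,0,0,0,1],[0,0,0,0,0,1],[0.08,0.02,0.8,0,0,0.08],[0,0,0.8,0,0,0],[0,0,0.8,0,0,0],[0,0,0.8,0,0,0],[0,0,0.8,0,0,0],[0,0,0.44,0,0,0]]]}}

```text
time_s: 4.85
eef_pos: [0.4911, 0.2637, 0.2686]
eef_rot: [0.001, 0.995, -0.099, -0.002]
wrist_force: [-0.1, 0.3, -0.3]
opening: 1.002
grasp_force: 0.0
```

Emit:
{"op": "send_rows", "data": {"commands": [[[0,0,0,0,0,0],[0,0,0,0,0,0],[0,0,0,0,0,0],[0,0,0,0,0,0],[0,0,0,0,0,0],[0,0,0,0,0,0],[0,0,0,0,0,0],[0,0,0,0,0,0]]], "jaw": 0}}

```text
time_s: 5.52
eef_pos: [0.4927, 0.2644, 0.2727]
eef_rot: [-0.001, 0.995, -0.099, 0.001]
wrist_force: [1.8, 2.0, 3.2]
opening: 0.25
grasp_force: 63.4
```

```bash
python3 -c "
from h import *
go(.492,.264,.117,-1.775)"
```

```text
t 5.52 gp [0.4931 0.2646 0.118 ] yaw -1.77 q6 2.05 F [1.8 2.  3.2] M [ 0.32 -0.21 -0.04] open 0.25 grip 63.4
turn [-0.02 -0.02  0.05] shift [-0.02  0.02  0.03]
```

Emit:
{"op": "send_rows", "data": {"commands": [[[0,0,-0.003,0,0,-0.5],[0,0,-0.004,0,0,-0.5],[0,0,-0.004,0,0,-0.5],[0,0,-0.004,0,0,-0.5],[0,0,-0.004,0,0,-0.5],[0,0,-0.004,0,0,-0.5],[0,0,-0.004,0,0,-0.5],[0,0,-0.004,0,0,-0.5]]]}}

```text
time_s: 6.18
eef_pos: [0.4928, 0.2647, 0.2734]
eef_rot: [-0.001, 0.995, 0.101, 0.002]
wrist_force: [2.5, 4.7, 2.9]
opening: 0.245
grasp_force: 63.2
```

```bash
python3 -c "
from h import *
go(.492,.264,.117,-1.375)"
```

```text
t 6.18 gp [0.4933 0.265  0.1187] yaw -1.368 q6 1.65 F [2.5 4.7 2.9] M [ 0.64 -0.36 -0.23] open 0.245 grip 63.2
turn [-0.02 -0.03  0.07] shift [-0.03  0.02  0.06]
```

Emit:
{"op": "send_rows", "data": {"commands": [[[0,0,-0.004,0,0,-0.6],[0,0,-0.004,0,0,-0.6],[0,0,-0.004,0,0,-0.6],[0,0,-0.004,0,0,-0.6],[0,0,-0.004,0,0,-0.6],[0,0,-0.004,0,0,-0.6],[0,0,-0.004,0,0,-0.6],[0,0,-0.004,0,0,-0.6]]]}}

```text
time_s: 6.85
eef_pos: [0.4928, 0.2652, 0.2745]
eef_rot: [-0.001, 0.942, 0.335, 0.002]
wrist_force: [2.0, 6.7, 2.5]
opening: 0.244
grasp_force: 63.1
```

Emit:
{"op": "send_rows", "data": {"commands": [[[0,0,-0.004,0,0,-0.6],[0,0,-0.004,0,0,-0.6],[0,0,-0.004,0,0,-0.6],[0,0,-0.004,0,0,-0.6],[0,0,-0.004,0,0,-0.6],[0,0,-0.004,0,0,-0.6],[0,0,-0.004,0,0,-0.6],[0,0,-0.004,0,0,-0.6]]]}}

```text
time_s: 7.52
eef_pos: [0.4928, 0.2655, 0.2755]
eef_rot: [-0.001, 0.836, 0.549, 0.003]
wrist_force: [2.4, 9.5, 2.0]
opening: 0.246
grasp_force: 63.1
```

```bash
python3 - <<'E'
from h import *
go(.492,.264,.121,.675)
p=imaging.camera("top");full=cloud(p,p["depth"]>0)
cv2.imwrite("pics/t2.png",cv2.resize(p["image"][130:300,120:350],None,fx=3,fy=3,interpolation=cv2.INTER_CUBIC))
E
```

```text
t 7.52 gp [0.4933 0.2662 0.1208] yaw -0.408 q6 0.69 F [2.4 9.5 2. ] M [ 1.65 -0.29 -0.39] open 0.246 grip 63.1
turn [  0.04  -0.04 -10.83] shift [-0.02 -0.05 -0.01]
```

View pics/t2.png

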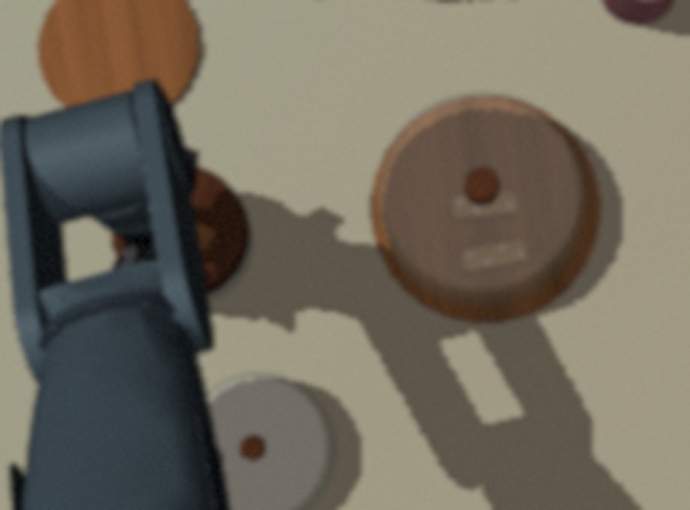

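The cap's bar is turning with the jaws (crop around (205,237)) and the forces are still low. I'll regrip once to relieve the side load, then finish the twist.

Emit:
{"op": "send_rows", "data": {"commands": [[[0,0,0,0,0,0],[0.03,-0.01,0,0,0,0],[0,0,0,0,0,0],[0,0,0,0,0,0]]], "jaw": 0.5}}

```text
time_s: 7.9
eef_pos: [0.4919, 0.2648, 0.2739]
eef_rot: [0.0, 0.836, 0.548, -0.001]
wrist_force: [0.1, -0.3, -0.8]
opening: 0.501
grasp_force: 0.0
```

Emit:
{"op": "send_rows", "data": {"commands": [[[0,0,0,0,0,0],[0,0,0,0,0,0],[0,0,0,0,0,0],[0,0,0,0,0,0],[0,0,0,0,0,0],[0,0,0,0,0,0]]], "jaw": 0}}

```text
time_s: 8.4
eef_pos: [0.4921, 0.2649, 0.2743]
eef_rot: [0.0, 0.836, 0.548, -0.0]
wrist_force: [-0.7, -0.9, 0.1]
opening: 0.248
grasp_force: 59.2
```

Emit:
{"op": "send_rows", "data": {"commands": [[[0,0,-0.004,0,0,-0.6],[0,0,-0.004,0,0,-0.6],[0,0,-0.004,0,0,-0.6],[0,0,-0.004,0,0,-0.6],[0,0,-0.004,0,0,-0.6],[0,0,-0.004,0,0,-0.6],[0,0,-0.004,0,0,-0.6],[0,0,-0.004,0,0,-0.6]]]}}

```text
time_s: 9.07
eef_pos: [0.4925, 0.2651, 0.2754]
eef_rot: [0.0, 0.681, 0.732, 0.001]
wrist_force: [1.0, 0.8, -0.9]
opening: 0.25
grasp_force: 59.1
```

```bash
python3 - <<'E'
from h import *
go(.492,.264,.121,.675)
E
```

```text
t 9.07 gp [0.4926 0.2652 0.1207] yaw 0.073 q6 0.21 F [ 1.   0.8 -0.9] M [ 0.13 -0.14 -0.14] open 0.25 grip 59.1
turn [ 0.01 -0.   -6.02] shift [-0.02 -0.04 -0.01]
```

Emit:
{"op": "send_rows", "data": {"commands": [[[0,0,-0.004,0,0,-0.6],[0,0,-0.004,0,0,-0.6],[0,0,-0.004,0,0,-0.6],[0,0,-0.004,0,0,-0.6],[0,0,-0.004,0,0,-0.6],[0,0,-0.004,0,0,-0.6],[0,0,-0.004,0,0,-0.6],[0,0,-0.004,0,0,-0.6]]]}}

```text
time_s: 9.73
eef_pos: [0.4923, 0.2652, 0.2765]
eef_rot: [0.0, 0.487, 0.873, 0.0]
wrist_force: [-1.1, 0.7, 1.5]
opening: 0.245
grasp_force: 59.3
```

Emit:
{"op": "send_rows", "data": {"commands": [[[0,0,-0.004,0,0,-0.5],[0,0,-0.004,0,0,-0.5],[0,0,-0.004,0,0,-0.5],[0,0,0,0,0,0]]]}}

```text
time_s: 10.07
eef_pos: [0.4923, 0.2651, 0.2768]
eef_rot: [0.0, 0.421, 0.907, 0.0]
wrist_force: [-0.2, 0.5, 1.2]
opening: 0.25
grasp_force: 59.4
```

Emit:
{"op": "send_rows", "data": {"commands": [[[0,0,-0.05,0,0,0],[0,0,-0.05,0,0,0],[0,0,0,0,0,0]]]}}

```text
time_s: 10.32
eef_pos: [0.4921, 0.265, 0.2797]
eef_rot: [-0.0, 0.422, 0.906, -0.0]
wrist_force: [-0.1, 0.3, -1.2]
opening: 0.247
grasp_force: 59.0
```

```bash
python3 - <<'E'
from h import *
go(.492,.264,.121,.675)
E
```

```text
t 10.32 gp [0.4921 0.265  0.125 ] yaw 0.699 q6 -0.42 F [-0.1  0.3 -1.2] M [ 0.05 -0.01  0.04] open 0.247 grip 59.0
turn [-0.   -0.    0.24] shift [-0.02 -0.02  0.13]
```

Emit:
{"op": "send_rows", "data": {"commands": [[[0,0,-0.2,0,0,0],[0,0,-0.4,0,0,0],[0,0,-0.6,0,0,0],[0,0,-0.6,0,0,0],[0,0,-0.5,0,0,0],[0,0,-0.2,0,0,0],[0,0,0,0,0,0]]]}}

```text
time_s: 10.9
eef_pos: [0.4928, 0.2652, 0.3573]
eef_rot: [0.002, 0.422, 0.907, 0.001]
wrist_force: [0.4, 0.1, -1.9]
opening: 0.25
grasp_force: 59.1
```

Emit:
{"op": "send_rows", "data": {"commands": [[[0.4,0.08,0,0,0,0],[0.7,0.1,0,0,0,0],[0.9,0.15,0,0,0,0],[0.9,0.15,0,0,0,0],[0.9,0.15,0,0,0,0],[0.9,0.15,0,0,0,0],[0.8,0.13,0,0,0,0],[0.43,0.07,0,0,0,0]]]}}

```text
time_s: 11.57
eef_pos: [0.3976, 0.4221, 0.3532]
eef_rot: [-0.001, 0.421, 0.907, -0.001]
wrist_force: [-0.1, -1.2, -1.4]
opening: 0.252
grasp_force: 59.1
```

Emit:
{"op": "send_rows", "data": {"commands": [[[0,0,0.4,0,0,0],[0,0,0.7,0,0,0],[0,0,0.8,0,0,0],[0,0,0.8,0,0,0],[0,0,0.7,0,0,0],[0,0,0.5,0,0,0],[0,0,0.2,0,0,0],[0,0,0,0,0,0]]]}}

```text
time_s: 12.23
eef_pos: [0.3995, 0.4187, 0.2288]
eef_rot: [-0.001, 0.422, 0.907, -0.002]
wrist_force: [-0.3, 0.2, -1.8]
opening: 0.252
grasp_force: 59.1
```

```bash
python3 - <<'E'
from h import *
go(.40,.42,.055,.699)
E
```

```text
t 12.23 gp [0.3989 0.4182 0.0741] yaw 0.699 q6 -0.1 F [-0.3  0.2 -1.8] M [ 0.02  0.02 -0.01] open 0.252 grip 59.1
turn [-0.05 -0.    0.  ] shift [0.02 0.04 0.64]
```

Emit:
{"op": "send_rows", "data": {"commands": [[[0,0,0.2,0,0,0],[0,0,0.2,0,0,0],[0,0,0.1,0,0,0],[0,0,0.04,0,0,0],[0,0,0.03,0,0,0],[0,0,0.03,0,0,0],[0,0,0,0,0,0],[0,0,0,0,0,0]]]}}

```text
time_s: 12.9
eef_pos: [0.4001, 0.4201, 0.2139]
eef_rot: [0.0, 0.422, 0.907, 0.0]
wrist_force: [0.2, 0.3, -1.6]
opening: 0.248
grasp_force: 59.1
```

```bash
python3 - <<'E'
from h import *
go(.40,.42,.054,.699)
E
```

```text
t 12.9 gp [0.4001 0.4202 0.0592] yaw 0.7 q6 -0.09 F [ 0.2  0.3 -1.6] M [ 0.01  0.04 -0.04] open 0.248 grip 59.1
turn [0.   0.   0.01] shift [-0.   -0.    0.17]
```

Emit:
{"op": "send_rows", "data": {"commands": [[[0,0,0.04,0,0,0],[0,0,0.04,0,0,0],[0,0,0.03,0,0,0],[0,0,0.03,0,0,0],[0,0,0,0,0,0],[0,0,0,0,0,0]]]}}

```text
time_s: 13.4
eef_pos: [0.4, 0.42, 0.2093]
eef_rot: [-0.0, 0.422, 0.907, -0.0]
wrist_force: [-1.1, -0.0, -0.9]
opening: 0.25
grasp_force: 59.1
```

Emit:
{"op": "send_rows", "data": {"commands": [[[0,0,0.03,0,0,0],[0,0,0,0,0,0],[0,0,0,0,0,0]]]}}

```text
time_s: 13.65
eef_pos: [0.4, 0.42, 0.2085]
eef_rot: [-0.0, 0.422, 0.907, -0.0]
wrist_force: [0.6, 0.4, -1.9]
opening: 0.252
grasp_force: 59.1
```

Emit:
{"op": "send_rows", "data": {"commands": [[[0,0,0.03,0,0,0],[0,0,0,0,0,0],[0,0,0,0,0,0]]]}}

```text
time_s: 13.9
eef_pos: [0.4, 0.42, 0.2075]
eef_rot: [-0.0, 0.422, 0.907, -0.0]
wrist_force: [-0.0, -0.2, -2.4]
opening: 0.248
grasp_force: 59.1
```

Emit:
{"op": "send_rows", "data": {"commands": [[[0,0,0.03,0,0,0],[0,0,0.02,0,0,0],[0,0,0,0,0,0]]]}}

```text
time_s: 14.15
eef_pos: [0.4002, 0.4201, 0.2071]
eef_rot: [0.0, 0.422, 0.907, 0.0]
wrist_force: [-2.2, -2.4, 6.3]
opening: 0.25
grasp_force: 60.3
```

Emit:
{"op": "send_rows", "data": {"commands": [[[0,0,0.03,0,0,0],[0,0,0,0,0,0],[0,0,0,0,0,0]]]}}

```text
time_s: 14.4
eef_pos: [0.4002, 0.4202, 0.2071]
eef_rot: [0.0, 0.422, 0.907, -0.0]
wrist_force: [-4.7, -4.6, 13.1]
opening: 0.245
grasp_force: 61.3
```

Emit:
{"op": "send_rows", "data": {"commands": [[[0,0,0.03,0,0,0],[0,0,0,0,0,0],[0,0,0,0,0,0]]]}}

```text
time_s: 14.65
eef_pos: [0.4002, 0.4202, 0.207]
eef_rot: [0.0, 0.422, 0.907, -0.0]
wrist_force: [-8.0, -6.3, 20.6]
opening: 0.248
grasp_force: 62.4
```

Emit:
{"op": "send_rows", "data": {"commands": [[[0,0,-0.06,0,0,0],[0,0,0,0,0,0]]]}}

```text
time_s: 14.82
eef_pos: [0.4004, 0.4203, 0.2071]
eef_rot: [0.0, 0.422, 0.907, 0.001]
wrist_force: [-2.6, -1.9, 10.8]
opening: 0.253
grasp_force: 60.8
```

Emit:
{"op": "send_rows", "data": {"commands": [[[0,0,0,0,0,0],[0,0,0,0,0,0],[0,0,0,0,0,0],[0,0,-0.3,0,0,0],[0,0,-0.7,0,0,0],[0,0,-1,0,0,0],[0,0,-1,0,0,0],[0,0,-1,0,0,0]]], "jaw": 1}}

```text
time_s: 15.48
eef_pos: [0.3999, 0.4199, 0.3276]
eef_rot: [-0.0, 0.422, 0.907, -0.0]
wrist_force: [0.1, 0.0, 0.5]
opening: 0.996
grasp_force: 0.0
```

Emit:
{"op": "send_rows", "data": {"commands": [[[0,0,-1,0,0,0],[-0.9,-0.39,0,0,0,0],[-0.9,-0.39,0,0,0,0],[-0.9,-0.39,0,0,0,0],[-0.9,-0.39,0,0,0,0],[-0.9,-0.39,0,0,0,0],[-0.9,-0.39,0,0,0,0],[-0.9,-0.39,0,0,0,0]]]}}

```text
time_s: 16.15
eef_pos: [0.4593, 0.2213, 0.3567]
eef_rot: [0.0, 0.422, 0.907, 0.0]
wrist_force: [0.2, 0.5, -0.3]
opening: 0.998
grasp_force: 0.0
```

Emit:
{"op": "send_rows", "data": {"commands": [[[-0.9,-0.39,0,0,0,0],[-0.9,-0.39,0,0,0,0],[-0.9,-0.39,0,0,0,0],[-0.9,-0.39,0,0,0,0],[-0.9,-0.39,0,0,0,0],[-0.9,-0.39,0,0,0,0],[-0.9,-0.39,0,0,0,0],[-0.9,-0.39,0,0,0,0]]]}}

```text
time_s: 16.82
eef_pos: [0.5269, -0.0043, 0.3567]
eef_rot: [0.0, 0.422, 0.907, 0.0]
wrist_force: [0.1, -0.0, -0.1]
opening: 0.998
grasp_force: 0.0
```

```bash
python3 - <<'E'
from h import *
go(.534,-.031,.110,.699)
p=imaging.camera("scene");cv2.imwrite("pics/s3.png",p["image"])
f=cloud(p,p["depth"]>0)
g=f[(np.hypot(f[:,0]-.4,f[:,1]-.42)<.09)&(f[:,2]>.055)];print("bar top",g.mean(0),np.percentile(g[:,2],[50,90]),len(g))
t=f[(np.hypot(f[:,0]-.4,f[:,1]-.42)<.09)&(f[:,2]>.022)&(f[:,2]<.036)]
print("cap plane",np.median(t[:,2]),cv2.minEnclosingCircle(t[:,:2].astype(np.float32)),np.linalg.lstsq(np.c_[t[:,:2],np.ones(len(t))],t[:,2],rcond=None)[0])
E
```

```text
t 16.82 gp [ 0.527  -0.0043  0.202 ] yaw 0.7 q6 -0.93 F [ 0.1 -0.  -0.1] M [-0.   -0.01 -0.  ] open 0.998 grip 0.0
turn [0.   0.   0.01] shift [-0.83 -0.39  3.07]
bar top [0.40706539 0.4136225  0.06445962] [0.06517101 0.06783739] 103
cap plane 0.027844681009814076 ((0.40385863184928894, 0.4189905524253845), 0.06709617376327515) [ 0.00606572 -0.00978627  0.02966066]
```

View pics/s3.png

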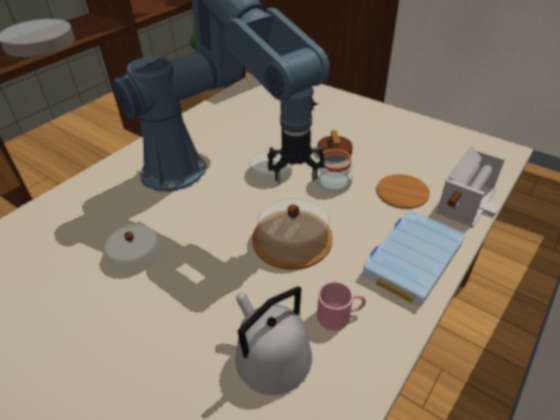

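The cap stands flat behind the open jar (px 335,145), with the seal ring showing at (335,160). Next is the cloche.

Emit:
{"op": "send_rows", "data": {"commands": [[[-0.83,-0.39,0,0,0,0],[0,0,0.7,0,0,0],[0,0,0.8,0,0,0],[0,0,0.8,0,0,0],[0,0,0.5,0,0,0],[0,0,0.24,0,0,0],[0,0,0,0,0,0]]]}}

```text
time_s: 17.45
eef_pos: [0.5331, -0.0291, 0.2634]
eef_rot: [-0.002, 0.422, 0.907, -0.0]
wrist_force: [0.4, -0.5, -0.3]
opening: 1.002
grasp_force: 0.0
```

Emit:
{"op": "send_rows", "data": {"commands": [[[0,0,0,0,0,0],[0,0,0,0,0,0],[0,0,0,0,0,0],[0,0,0,0,0,0],[0,0,0,0,0,0],[0,0,0,0,0,0],[0,0,0,0,0,0],[0,0,0,0,0,0]]], "jaw": 0}}

```text
time_s: 18.12
eef_pos: [0.5344, -0.0294, 0.2664]
eef_rot: [0.001, 0.422, 0.907, 0.0]
wrist_force: [-1.0, 1.5, 6.8]
opening: 0.378
grasp_force: 59.3
```

```bash
python3 - <<'E'
from h import *
go(.534,-.031,.110,.7)
E
```

```text
t 18.12 gp [ 0.5348 -0.0295  0.1117] yaw 0.7 q6 -0.98 F [-1.   1.5  6.8] M [ 0.17  0.08 -0.  ] open 0.378 grip 59.3
turn [0.02 0.02 0.  ] shift [-0.03 -0.05  0.06]
```

Emit:
{"op": "send_rows", "data": {"commands": [[[0,0,-0.1,0,0,0],[0,0,-0.2,0,0,0],[0,0,-0.5,0,0,0],[0,0,-0.7,0,0,0],[0,0,-0.8,0,0,0],[0,0,-0.6,0,0,0],[0,0,-0.3,0,0,0],[0,0,-0.1,0,0,0]]]}}

```text
time_s: 18.78
eef_pos: [0.534, -0.0294, 0.3655]
eef_rot: [0.001, 0.422, 0.907, 0.0]
wrist_force: [0.5, -0.2, -6.5]
opening: 0.376
grasp_force: 60.5
```

Emit:
{"op": "send_rows", "data": {"commands": [[[-0.2,-0.25,0,0,0,0],[-0.4,-0.5,0,0,0,0],[-0.6,-0.76,0,0,0,0],[-0.6,-0.76,0,0,0,0],[-0.6,-0.76,0,0,0,0],[-0.6,-0.76,0,0,0,0],[-0.6,-0.76,0,0,0,0],[-0.6,-0.76,0,0,0,0]]]}}

```text
time_s: 19.45
eef_pos: [0.4918, -0.2299, 0.3618]
eef_rot: [-0.002, 0.422, 0.907, 0.0]
wrist_force: [0.2, 0.1, -5.7]
opening: 0.379
grasp_force: 60.4
```

Emit:
{"op": "send_rows", "data": {"commands": [[[-0.6,-0.76,0,0,0,0],[-0.5,-0.63,0,0,0,0],[-0.3,-0.38,0,0,0,0],[-0.11,-0.12,0,0,0,0],[0,0,0,0,0,0],[0,0,0,0,0,0]]]}}

```text
time_s: 19.95
eef_pos: [0.4788, -0.2989, 0.3629]
eef_rot: [-0.001, 0.422, 0.907, 0.001]
wrist_force: [0.3, 0.1, -5.3]
opening: 0.379
grasp_force: 60.5
```

```bash
python3 - <<'E'
from h import *
go(.48,-.30,.105,.7)
p=imaging.camera("top");cv2.imwrite("pics/t4.png",p["image"])
np.set_printoptions(precision=4,suppress=True)
f=cloud(p,p["depth"]>0)
b=f[(np.hypot(f[:,0]-.534,f[:,1]+.031)<.15)&(f[:,2]>.007)&(f[:,2]<.04)]
if len(b): print(len(b),cv2.minEnclosingCircle(b[:,:2].astype(np.float32)))
for r in models.regions_of(p,"biscotto0"):
    c=cloud(p,r["region"]);c=c[c[:,2]>np.percentile(c[:,2],90)-.006]
    m=cv2.minAreaRect(c[:,:2].astype(np.float32));w,V=np.linalg.eigh(np.cov(c[:,:2].T))
    print(r["confidence"],r["centre"],len(c),np.median(c,0),m,np.arctan2(V[1,1],V[0,1]))
E
```

```text
t 19.95 gp [ 0.4786 -0.2985  0.2082] yaw 0.7 q6 -1.47 F [ 0.3  0.1 -5.3] M [ 0.06 -0.01  0.01] open 0.379 grip 60.5
turn [ 0.   -0.02 -0.  ] shift [-0.05  0.01  3.44]
4021 ((0.5323381423950195, -0.032871928066015244), 0.14780959486961365)
0.77 [283.7, 214.6] 120 [ 0.4815 -0.0446  0.0364] ((0.4807518422603607, -0.04315777122974396), (0.025436244904994965, 0.06451738625764847), 9.891660690307617) 1.748289146924819
0.65 [283.0, 198.9] 126 [ 0.5332 -0.0339  0.0363] ((0.5322751402854919, -0.032540008425712585), (0.025166105479002, 0.06559967249631882), 4.653112888336182) 1.6565394483935811
```

View pics/t4.png

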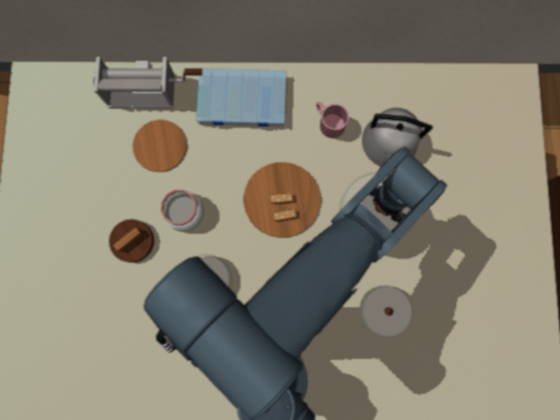

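The top view shows exactly two biscotti on the bare board, at px (283,199) and (284,215). The cap is at (131,240). I'll lower the cloche onto free counter.

Emit:
{"op": "send_rows", "data": {"commands": [[[0,0,0.3,0,0,0],[0,0,0.6,0,0,0],[0,0,0.7,0,0,0],[0,0,0.7,0,0,0],[0,0,0.6,0,0,0],[0,0,0.3,0,0,0],[0,0,0.1,0,0,0],[0,0,0.04,0,0,0]]]}}

```text
time_s: 20.72
eef_pos: [0.4791, -0.299, 0.2632]
eef_rot: [-0.0, 0.421, 0.907, 0.0]
wrist_force: [-0.2, 0.5, -5.9]
opening: 0.381
grasp_force: 60.4
```

Emit:
{"op": "send_rows", "data": {"commands": [[[0,0,0.04,0,0,0],[0,0,0.04,0,0,0],[0,0,0.04,0,0,0],[0,0,0.04,0,0,0],[0,0,0,0,0,0],[0,0,0,0,0,0]]]}}

```text
time_s: 21.22
eef_pos: [0.479, -0.2996, 0.2591]
eef_rot: [0.0, 0.422, 0.907, -0.0]
wrist_force: [-0.1, -0.5, -5.0]
opening: 0.378
grasp_force: 60.4
```

Emit:
{"op": "send_rows", "data": {"commands": [[[0,0,0.03,0,0,0],[0,0,0,0,0,0],[0,0,0,0,0,0]]]}}

```text
time_s: 21.47
eef_pos: [0.4789, -0.2996, 0.258]
eef_rot: [-0.0, 0.422, 0.907, 0.0]
wrist_force: [0.2, -0.5, -5.0]
opening: 0.381
grasp_force: 60.4
```

Emit:
{"op": "send_rows", "data": {"commands": [[[0,0,0.03,0,0,0],[0,0,0,0,0,0],[0,0,0,0,0,0]]]}}

```text
time_s: 21.72
eef_pos: [0.4789, -0.2995, 0.257]
eef_rot: [-0.0, 0.422, 0.907, 0.0]
wrist_force: [-0.2, -0.7, -6.0]
opening: 0.382
grasp_force: 60.4
```

Emit:
{"op": "send_rows", "data": {"commands": [[[0,0,0.04,0,0,0],[0,0,0.03,0,0,0],[0,0,0,0,0,0],[0,0,0,0,0,0]]]}}

```text
time_s: 22.05
eef_pos: [0.4789, -0.2995, 0.2549]
eef_rot: [-0.0, 0.422, 0.907, 0.0]
wrist_force: [0.5, 0.4, -5.1]
opening: 0.377
grasp_force: 60.5
```

Emit:
{"op": "send_rows", "data": {"commands": [[[0,0,0.03,0,0,0],[0,0,0,0,0,0],[0,0,0,0,0,0]]]}}

```text
time_s: 22.3
eef_pos: [0.479, -0.2996, 0.2544]
eef_rot: [0.0, 0.422, 0.907, -0.0]
wrist_force: [-1.1, 1.3, -1.9]
opening: 0.385
grasp_force: 61.0
```

Emit:
{"op": "send_rows", "data": {"commands": [[[0,0,0.03,0,0,0],[0,0,0,0,0,0],[0,0,0,0,0,0]]]}}

```text
time_s: 22.55
eef_pos: [0.479, -0.2996, 0.2544]
eef_rot: [0.0, 0.422, 0.907, -0.0]
wrist_force: [-4.7, 3.0, 6.1]
opening: 0.379
grasp_force: 62.0
```

Emit:
{"op": "send_rows", "data": {"commands": [[[0,0,-0.03,0,0,0],[0,0,0,0,0,0]]]}}

```text
time_s: 22.72
eef_pos: [0.4791, -0.2996, 0.2544]
eef_rot: [0.0, 0.422, 0.907, -0.0]
wrist_force: [-1.9, 1.1, -0.0]
opening: 0.378
grasp_force: 61.1
```

Emit:
{"op": "send_rows", "data": {"commands": [[[0,0,0,0,0,0],[0,0,0,0,0,0],[0,0,0,0,0,0],[0,0,0,0,0,0],[0,0,-0.5,0,0,0],[0,0,-0.9,0,0,0],[0,0,-1,0,0,0],[0,0,-1,0,0,0]]], "jaw": 1}}

```text
time_s: 23.38
eef_pos: [0.4788, -0.2994, 0.3569]
eef_rot: [-0.0, 0.422, 0.907, 0.0]
wrist_force: [0.3, -0.1, 0.8]
opening: 1.001
grasp_force: 0.0
```

Emit:
{"op": "send_rows", "data": {"commands": [[[0,0,0,0,0,0.88],[0,0,0,0,0,0.88],[0,0,0,0,0,0.88],[0,0,0,0,0,0.88],[0,0,0,0,0,0.88],[0,0,0,0,0,0.88],[0,0,0,0,0,0]]], "jaw": 0.45}}

```text
time_s: 23.97
eef_pos: [0.479, -0.2996, 0.3562]
eef_rot: [0.0, 0.645, 0.764, -0.0]
wrist_force: [0.5, 0.2, 0.4]
opening: 0.448
grasp_force: 0.0
```

```bash
python3 - <<'E'
from h import *
go(.481,-.0435,.09,.174)
p=imaging.camera("top");f=cloud(p,p["depth"]>0)
k=f[(np.hypot(f[:,0]-.479,f[:,1]+.2995)<.025)&(f[:,2]>.1)&(f[:,2]<.125)];print("knob",len(k),k.mean(0) if len(k) else "")
t=f[(np.hypot(f[:,0]-.479,f[:,1]+.2995)<.12)&(f[:,2]>.055)&(f[:,2]<.085)];print(len(t),np.median(t[:,2]),cv2.minEnclosingCircle(t[:,:2].astype(np.float32)))
# rough jar mouth from the terracotta ring
hsv=cv2.cvtColor(p["image"],cv2.COLOR_BGR2HSV);m=((hsv[...,0]<12)|(hsv[...,0]>170))&(hsv[...,1]>70)
m[:, :150]=0;m[:,215:]=0;m[:180]=0;m[250:]=0
v,u=np.nonzero(m);q=np.array([onplane(p,a,b,.097)[:2] for a,b in zip(u,v)]);print("ring",len(q),cv2.minEnclosingCircle(q.astype(np.float32)))
E
```

```text
t 23.97 gp [ 0.4791 -0.2996  0.2015] yaw 0.169 q6 -0.94 F [0.5 0.2 0.4] M [-0.05 -0.    0.01] open 0.448 grip 0.0
turn [ 0.    0.   -0.05] shift [8.4  1.54 3.72]
knob 77 [ 0.48120253 -0.30183759  0.10781617]
583 0.06879929219638314 ((0.4883914589881897, -0.3002263009548187), 0.10346987843513489)
ring 278 ((0.4516583979129791, 0.2862946093082428), 0.09671313315629959)
```

Emit:
{"op": "send_rows", "data": {"commands": [[[0.93,0.17,0,0,0,0],[0.93,0.17,0,0,0,0],[0.93,0.17,0,0,0,0],[0.93,0.17,0,0,0,0],[0.93,0.17,0,0,0,0],[0.93,0.17,0,0,0,0],[0.93,0.17,0,0,0,0],[0.93,0.17,0,0,0,0]]]}}

```text
time_s: 24.68
eef_pos: [0.4808, -0.0713, 0.3563]
eef_rot: [0.0, 0.643, 0.766, 0.0]
wrist_force: [0.7, 0.7, -0.1]
opening: 0.449
grasp_force: 0.0
```

Emit:
{"op": "send_rows", "data": {"commands": [[[0.95,0.17,0.5,0,0,-0.05],[0,0,1,0,0,0],[0,0,1,0,0,0],[0,0,0.8,0,0,0],[0,0,0.4,0,0,0],[0,0,0,0,0,0],[0,0,0,0,0,0]]]}}

```text
time_s: 25.27
eef_pos: [0.481, -0.0437, 0.2449]
eef_rot: [-0.001, 0.641, 0.767, -0.0]
wrist_force: [-0.9, -0.8, 0.7]
opening: 0.451
grasp_force: 0.0
```

```bash
python3 - <<'E'
from h import *
go(.481,-.0435,.036,.174)
p=imaging.camera("scene");cv2.imwrite("pics/s5.png",cv2.resize(p["image"][120:300,180:400],None,fx=3,fy=3))
for n,q in (("scene",p),("top",imaging.camera("top"))):
  for r in models.regions_of(q,"biscotto0"):
    c=cloud(q,r["region"]);c=c[abs(c[:,2]-.036)<.006]
    if len(c)>20: print(n,round(r["confidence"],2),r["centre"],len(c),np.median(c,0),cv2.minAreaRect(c[:,:2].astype(np.float32)))
E
```

```text
t 25.27 gp [ 0.4808 -0.0436  0.0902] yaw 0.179 q6 -0.52 F [-0.9 -0.8  0.7] M [0.   0.04 0.  ] open 0.451 grip 0.0
turn [-0.01 -0.01  0.05] shift [ 0.01 -0.    1.81]
scene 0.47 [293.2, 233.5] 139 [ 0.53728827 -0.03337656  0.0337702 ] ((0.5363319516181946, -0.03304564207792282), (0.02319427765905857, 0.06840060651302338), 6.333652019500732)
scene 0.47 [212.7, 282.2] 198 [ 0.5522743  -0.37378798  0.0359772 ] ((0.5287086963653564, -0.3447365462779999), (0.19968660175800323, 0.07763643562793732), 47.31705856323242)
scene 0.45 [277.7, 228.2] 131 [ 0.48719478 -0.04633384  0.03417285] ((0.4851292371749878, -0.04444091022014618), (0.025189025327563286, 0.07029223442077637), 10.621792793273926)
```

View pics/s5.png

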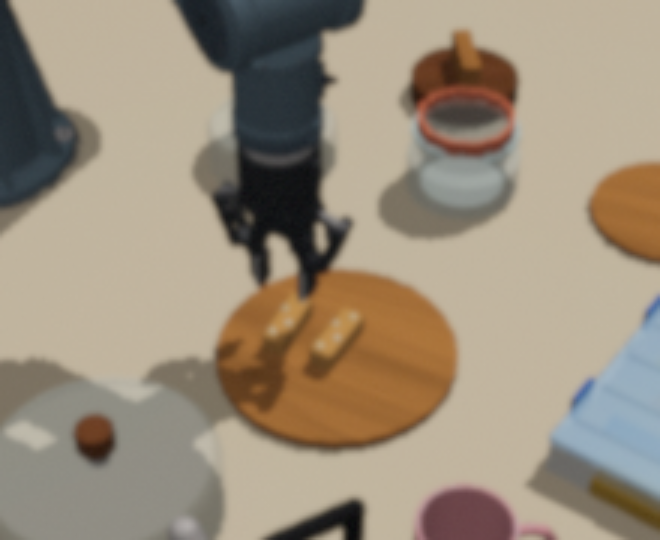

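The fingers sit over the nearer biscotto, with both at crop (288,318) and (337,335), so I'll descend and grip.

Emit:
{"op": "send_rows", "data": {"commands": [[[0,0.05,0.5,0,0,0],[0,0,0.6,0,0,0],[0,0,0.4,0,0,0],[0,0,0.2,0,0,0],[0,0,0.1,0,0,0],[0,0,0,0,0,0],[0,0,0,0,0,0]]]}}

```text
time_s: 26.05
eef_pos: [0.483, -0.0436, 0.1919]
eef_rot: [0.001, 0.642, 0.767, 0.0]
wrist_force: [-0.6, 0.1, 1.3]
opening: 0.448
grasp_force: 0.0
```

Emit:
{"op": "send_rows", "data": {"commands": [[[0,0,0,0,0,0],[0,0,0,0,0,0],[0,0,0,0,0,0],[0,0,0,0,0,0],[0,0,0,0,0,0]]], "jaw": 0}}

```text
time_s: 26.47
eef_pos: [0.4833, -0.0437, 0.1923]
eef_rot: [0.001, 0.642, 0.767, 0.0]
wrist_force: [-0.4, -0.2, 7.1]
opening: 0.278
grasp_force: 59.6
```

Emit:
{"op": "send_rows", "data": {"commands": [[[0,0,-0.4,0,0,0],[0,0,-0.8,0,0,0],[0,0,-1,0,0,0],[0,0,-1,0,0,0],[0,0,-1,0,0,0],[0,0,-0.8,0,0,0],[0,0,0,0,0,0]]]}}

```text
time_s: 27.05
eef_pos: [0.4842, -0.0439, 0.3468]
eef_rot: [0.005, 0.642, 0.767, 0.002]
wrist_force: [0.4, -0.6, -0.2]
opening: 0.272
grasp_force: 59.0
```

```bash
python3 - <<'E'
from h import *
go(.4925,.265,.17,.174)
E
```

```text
t 27.05 gp [ 0.4857 -0.0444  0.1921] yaw 0.177 q6 -0.51 F [ 0.4 -0.6 -0.2] M [-0.05 -0.04 -0.01] open 0.272 grip 59.0
turn [0.09 0.05 0.03] shift [10.09  2.05  0.74]
```

Emit:
{"op": "send_rows", "data": {"commands": [[[0.92,0.19,0,0,0,0],[0.92,0.19,0,0,0,0],[0.92,0.19,0,0,0,0],[0.92,0.19,0,0,0,0],[0.92,0.19,0,0,0,0],[0.92,0.19,0,0,0,0],[0.92,0.19,0,0,0,0],[0.92,0.19,0,0,0,0]]]}}

```text
time_s: 27.72
eef_pos: [0.4881, 0.1833, 0.3403]
eef_rot: [-0.0, 0.642, 0.767, -0.0]
wrist_force: [0.7, -0.7, 0.8]
opening: 0.277
grasp_force: 58.9
```

Emit:
{"op": "send_rows", "data": {"commands": [[[0.92,0.19,0,0,0,0],[0.92,0.19,0,0,0,0],[0.9,0.15,0,0,0,0],[0,0,0.6,0,0,0],[0,0,0.6,0,0,0],[0,0,0,0,0,0],[0,0,0,0,0,0]]]}}

```text
time_s: 28.3
eef_pos: [0.489, 0.2655, 0.3035]
eef_rot: [-0.001, 0.642, 0.767, -0.002]
wrist_force: [0.5, -0.8, 0.6]
opening: 0.284
grasp_force: 59.0
```

```bash
python3 - <<'E'
from h import *
go(.4925,.265,.066,.174)
p=imaging.camera("scene");cv2.imwrite("pics/s6.png",cv2.resize(p["image"][90:250,240:440],None,fx=3,fy=3))
E
```

```text
t 28.3 gp [0.4884 0.2653 0.1488] yaw 0.177 q6 0.11 F [ 0.5 -0.8  0.6] M [ 0.03 -0.03 -0.02] open 0.284 grip 59.0
turn [-0.04  0.    0.03] shift [-0.04  0.11  2.76]
```

View pics/s6.png

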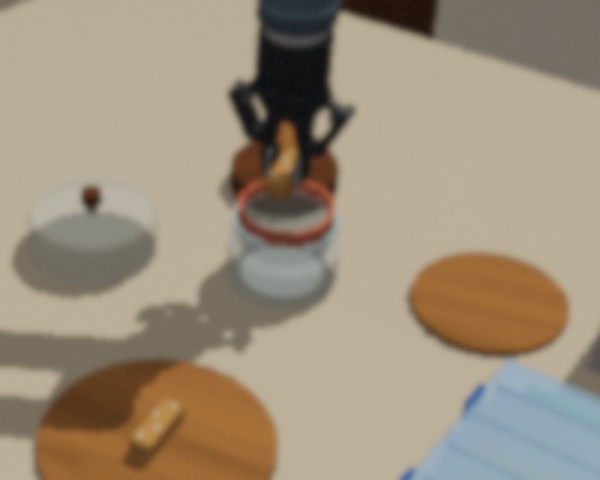

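The first biscotto is held just above the ring (crop 283,165) and the second is still on the board. I'll lower it in and release.

Emit:
{"op": "send_rows", "data": {"commands": [[[-0.04,0.11,0.2,0,0,0],[0,0,0.5,0,0,0],[0,0,0.6,0,0,0],[0,0,0.6,0,0,0],[0,0,0.5,0,0,0],[0,0,0.3,0,0,0],[0,0,0,0,0,0],[0,0,0,0,0,0]]]}}

```text
time_s: 29.02
eef_pos: [0.4937, 0.2648, 0.2244]
eef_rot: [0.0, 0.642, 0.767, 0.0]
wrist_force: [-0.2, -0.4, -0.6]
opening: 0.279
grasp_force: 59.9
```

Emit:
{"op": "send_rows", "data": {"commands": [[[0,0,0,0,0,0],[0,0,0,0,0,0],[0,0,0,0,0,0],[0,0,0,0,0,0]]], "jaw": 0.45}}

```text
time_s: 29.35
eef_pos: [0.4937, 0.2652, 0.2251]
eef_rot: [0.001, 0.642, 0.767, 0.001]
wrist_force: [-0.1, -0.6, 1.9]
opening: 0.452
grasp_force: 0.6
```

Emit:
{"op": "send_rows", "data": {"commands": [[[0,0,-0.5,0,0,0],[0,0,-0.8,0,0,0],[0,0,-1,0,0,0],[0,0,-1,0,0,0],[0,0,-0.8,0,0,0],[0,0,0,0,0,0]]]}}

```text
time_s: 29.85
eef_pos: [0.4949, 0.2657, 0.3536]
eef_rot: [0.003, 0.642, 0.767, 0.004]
wrist_force: [1.2, -0.2, 0.9]
opening: 0.448
grasp_force: 0.0
```

```bash
python3 - <<'E'
from h import *
go(.534,-.0325,.09,.095)
p=imaging.camera("scene")
for r in models.regions_of(p,"biscotto0"):
    c=cloud(p,r["region"]);c=c[abs(c[:,2]-np.median(c[:,2]))<.01]
    if len(c)>20: print(round(r["confidence"],2),r["centre"],len(c),np.median(c,0),cv2.minAreaRect(c[:,:2].astype(np.float32)))
E
```

```text
t 29.85 gp [0.4965 0.2662 0.1989] yaw 0.177 q6 0.1 F [ 1.2 -0.2  0.9] M [-0.02 -0.05 -0.02] open 0.448 grip 0.0
turn [ 0.1  -0.02  0.82] shift [-10.02   0.35   3.63]
0.58 [292.7, 233.7] 178 [ 0.53858387 -0.03745518  0.03339722] ((0.5355852246284485, -0.03454558551311493), (0.025625385344028473, 0.0677061602473259), 5.244271278381348)
0.41 [335.7, 303.5] 325 [ 0.77610066 -0.18817647  0.04968213] ((0.7866595983505249, -0.19033676385879517), (0.10186097770929337, 0.08152922242879868), 10.417302131652832)
```

Emit:
{"op": "send_rows", "data": {"commands": [[[0,0,0,0,0,0.82],[-0.9,0.03,0,0,0,0],[-0.92,0.03,0,0,0,0],[-0.92,0.03,0,0,0,0],[-0.92,0.03,0,0,0,0],[-0.92,0.03,0,0,0,0],[-0.92,0.03,0,0,0,0],[-0.92,0.03,0,0,0,0]]]}}

```text
time_s: 30.62
eef_pos: [0.5171, 0.0727, 0.3454]
eef_rot: [-0.001, 0.673, 0.74, -0.001]
wrist_force: [0.1, 0.6, 0.1]
opening: 0.445
grasp_force: 0.0
```

Emit:
{"op": "send_rows", "data": {"commands": [[[-0.92,0.03,0,0,0,0],[-0.92,0.03,0,0,0,0],[-0.92,0.03,0.5,0,0,0],[-0.84,0.05,1,0,0,0],[0,0,1,0,0,0],[0,0,0.8,0,0,0],[0,0,0.3,0,0,0],[0,0,0,0,0,0]]]}}

```text
time_s: 31.28
eef_pos: [0.5303, -0.0328, 0.2354]
eef_rot: [-0.003, 0.673, 0.74, -0.002]
wrist_force: [0.6, 0.4, 0.1]
opening: 0.444
grasp_force: 0.0
```

Emit:
{"op": "send_rows", "data": {"commands": [[[0,0,0,0,0,0],[0,0,0,0,0,0]]]}}

```text
time_s: 31.45
eef_pos: [0.5329, -0.033, 0.2404]
eef_rot: [0.001, 0.672, 0.74, 0.0]
wrist_force: [0.7, -0.1, 0.1]
opening: 0.449
grasp_force: 0.0
```

```bash
python3 - <<'E'
from h import *
go(.534,-.0335,.038,.09)
E
```

```text
t 31.45 gp [ 0.5332 -0.0331  0.0857] yaw 0.096 q6 -0.38 F [ 0.7 -0.1  0.1] M [ 0.03  0.02 -0.06] open 0.449 grip 0.0
turn [0.02 0.01 0.06] shift [-0.02  0.04  1.59]
```

Emit:
{"op": "send_rows", "data": {"commands": [[[-0.02,0.02,0.5,0,0,0],[0,0,0.5,0,0,0],[0,0,0.3,0,0,0],[0,0,0.2,0,0,0],[0,0,0.08,0,0,0],[0,0,0,0,0,0],[0,0,0,0,0,0]]]}}

```text
time_s: 32.03
eef_pos: [0.5332, -0.0338, 0.1924]
eef_rot: [0.0, 0.673, 0.74, 0.0]
wrist_force: [0.1, 0.2, -0.1]
opening: 0.449
grasp_force: 0.0
```

Emit:
{"op": "send_rows", "data": {"commands": [[[0,0,0,0,0,0],[0,0,0,0,0,0],[0,0,0,0,0,0],[0,0,0,0,0,0],[0,0,0,0,0,0]]], "jaw": 0}}

```text
time_s: 32.45
eef_pos: [0.5335, -0.0339, 0.1927]
eef_rot: [0.001, 0.673, 0.74, 0.0]
wrist_force: [0.1, 0.6, 6.7]
opening: 0.278
grasp_force: 59.6
```

Emit:
{"op": "send_rows", "data": {"commands": [[[0,0,-0.4,0,0,0],[0,0,-0.8,0,0,0],[0,0,-1,0,0,0],[0,0,-1,0,0,0],[0,0,-1,0,0,0],[0,0,-0.8,0,0,0],[0,0,0,0,0,0]]]}}

```text
time_s: 33.03
eef_pos: [0.5344, -0.0341, 0.3482]
eef_rot: [0.004, 0.673, 0.74, 0.002]
wrist_force: [1.6, 0.0, 0.5]
opening: 0.279
grasp_force: 58.9
```

```bash
python3 - <<'E'
from h import *
go(.4925,.265,.19,.09)
E
```

```text
t 33.03 gp [ 0.5359 -0.0345  0.1935] yaw 0.095 q6 -0.38 F [1.6 0.  0.5] M [ 0.   -0.07  0.01] open 0.279 grip 58.9
turn [0.09 0.04 0.05] shift [10.05 -0.5   0.12]
```

Emit:
{"op": "send_rows", "data": {"commands": [[[0.91,-0.05,0,0,0,0],[0.91,-0.05,0,0,0,0],[0.91,-0.05,0,0,0,0],[0.91,-0.05,0,0,0,0],[0.91,-0.05,0,0,0,0],[0.91,-0.05,0,0,0,0],[0.91,-0.05,0,0,0,0],[0.91,-0.05,0,0,0,0]]]}}

```text
time_s: 33.7
eef_pos: [0.4994, 0.1838, 0.3416]
eef_rot: [-0.0, 0.673, 0.74, -0.0]
wrist_force: [0.7, -0.5, -0.3]
opening: 0.276
grasp_force: 58.9
```

Emit:
{"op": "send_rows", "data": {"commands": [[[0.91,-0.05,0,0,0,0],[0.91,-0.05,0,0,0,0],[0.91,-0.02,0,0,0,0],[0,0,0.6,0,0,0],[0,0,0.6,0,0,0],[0,0,0,0,0,0],[0,0,0,0,0,0]]]}}

```text
time_s: 34.28
eef_pos: [0.4881, 0.2636, 0.3047]
eef_rot: [-0.001, 0.673, 0.74, -0.001]
wrist_force: [-0.6, -0.3, -0.6]
opening: 0.273
grasp_force: 59.0
```

```bash
python3 - <<'E'
from h import *
go(.4935,.265,.075,.09)
p=imaging.camera("scene");cv2.imwrite("pics/s7.png",cv2.resize(p["image"][90:250,240:440],None,fx=3,fy=3))
E
```

```text
t 34.28 gp [0.4875 0.2634 0.15  ] yaw 0.095 q6 0.19 F [-0.6 -0.3 -0.6] M [ 0.11  0.01 -0.06] open 0.273 grip 59.0
turn [-0.03  0.01  0.05] shift [0.03 0.18 2.5 ]
```

View pics/s7.png

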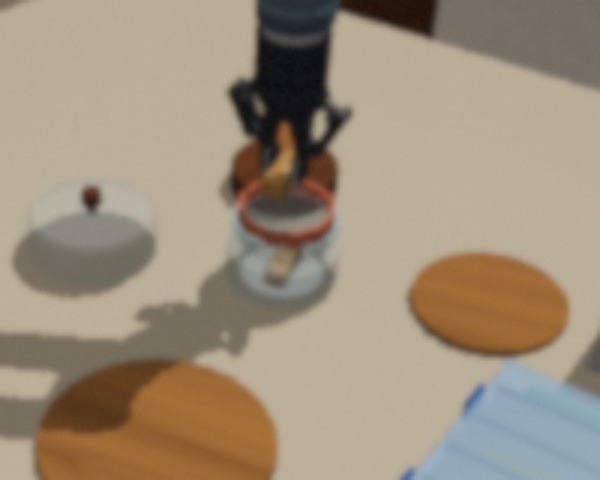

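The first biscotto lies in the jar (crop 283,265). The second is held above the mouth.

Emit:
{"op": "send_rows", "data": {"commands": [[[0.02,0.08,0.2,0,0,0],[0,0,0.5,0,0,0],[0,0,0.6,0,0,0],[0,0,0.6,0,0,0],[0,0,0.4,0,0,0],[0,0,0.2,0,0,0],[0,0,0,0,0,0],[0,0,0,0,0,0]]]}}

```text
time_s: 35.0
eef_pos: [0.4916, 0.2645, 0.2312]
eef_rot: [0.0, 0.673, 0.74, 0.0]
wrist_force: [0.2, -0.9, 0.2]
opening: 0.28
grasp_force: 59.0
```

Emit:
{"op": "send_rows", "data": {"commands": [[[0,0,0,0,0,0],[0,0,0,0,0,0],[0,0,0,0,0,0],[0,0,0,0,0,0]]], "jaw": 0.45}}

```text
time_s: 35.33
eef_pos: [0.4914, 0.2647, 0.2315]
eef_rot: [0.0, 0.673, 0.74, 0.001]
wrist_force: [-1.0, -0.3, -0.1]
opening: 0.449
grasp_force: 0.0
```

Emit:
{"op": "send_rows", "data": {"commands": [[[0,0,-0.5,0,0,0],[0,0,-0.8,0,0,0],[0,0,-1,0,0,0],[0,0,-1,0,0,0],[0,0,-0.9,0,0,0],[0,0,0,0,0,0]]]}}

```text
time_s: 35.83
eef_pos: [0.4929, 0.2652, 0.3636]
eef_rot: [0.003, 0.673, 0.74, 0.005]
wrist_force: [1.0, 0.7, 1.2]
opening: 0.449
grasp_force: 0.0
```

Emit:
{"op": "send_rows", "data": {"commands": [[[-0.8,0,0,0,0,0],[-0.9,0,0,0,0,0],[-0.9,0,0,0,0,0],[-0.9,0,0,0,0,0],[-0.9,0,0,0,0,0],[-0.9,0,0,0,0,0],[-0.9,0,0,0,0,0],[-0.9,0,0,0,0,0]]]}}

```text
time_s: 36.5
eef_pos: [0.5112, 0.0513, 0.3567]
eef_rot: [0.0, 0.673, 0.74, 0.0]
wrist_force: [-0.0, 0.6, 0.6]
opening: 0.45
grasp_force: 0.0
```

```bash
python3 - <<'E'
from h import *
go(.479,-.2996,.20,.09)
p=imaging.camera("top");q=imaging.camera("scene")
a=cv2.resize(p["image"][130:300,100:350],(600,408));b=cv2.resize(q["image"][100:220,260:440],(280,187));cv2.imwrite("pics/c8.png",np.vstack([a[:,:600],cv2.copyMakeBorder(b,0,0,0,320,0)]))
f=cloud(p,p["depth"]>0)
k=f[(np.hypot(f[:,0]-.479,f[:,1]+.2995)<.03)&(f[:,2]>.1)&(f[:,2]<.125)];print("knob",len(k),k.mean(0) if len(k) else "")
B=[]
for n,s in (("top",p),("scene",q)):
    f=cloud(s,s["depth"]>0);d=np.hypot(f[:,0]-.534,f[:,1]+.031);m=(d<.15)&(f[:,2]>.0075)&(f[:,2]<.018);e=f[m][:,:2]
    # robust: fit circle to the outer points per direction
    c=np.array([.534,-.031])
    th=np.arctan2(*(e-c).T[::-1]);r=np.hypot(*(e-c).T);bins=np.floor(th/.1).astype(int)
    pts=np.array([e[bins==i][np.argmax(np.where(r[bins==i]<.125,r[bins==i],0))] for i in np.unique(bins)])
    A=np.c_[2*pts,np.ones(len(pts))];x=np.linalg.lstsq(A,(pts**2).sum(1),rcond=None)[0];print(n,"board",x[:2],np.sqrt(x[2]+x[0]**2+x[1]**2),len(pts))
E
```

```text
t 36.5 gp [0.5112 0.0513 0.202 ] yaw 0.095 q6 -0.23 F [-0.   0.6  0.6] M [0.03 0.01 0.07] open 0.45 grip 0.0
turn [0.   0.   0.05] shift [-11.55  -2.12   0.07]
knob 109 [ 0.47783688 -0.3003728   0.10842845]
top board [ 0.52587995 -0.04967024] 0.10304583031024821 64
scene board [ 0.53631797 -0.03381796] 0.11723236103112618 64
```

View pics/c8.png

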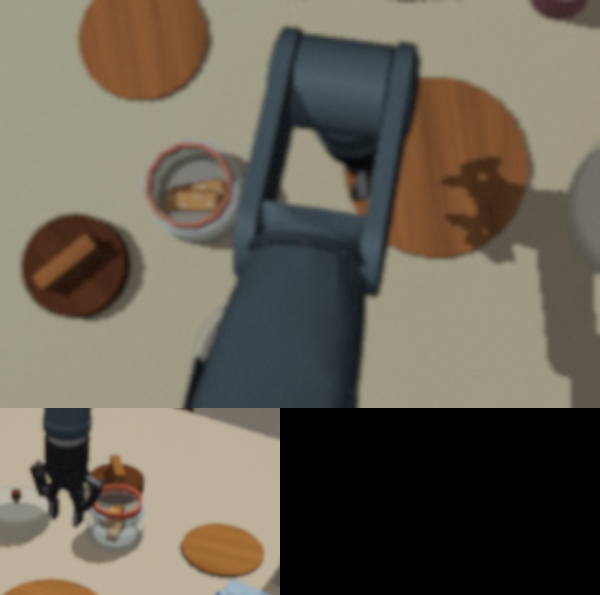

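Both biscotti are in the jar (px 195,190 in the crop), and the cap and cloche are standing on the counter. Now I'll bring the cloche back.

Emit:
{"op": "send_rows", "data": {"commands": [[[-0.89,-0.16,0,0,0,0],[-0.89,-0.16,0,0,0,0],[-0.89,-0.16,0,0,0,0],[-0.89,-0.16,0,0,0,0],[-0.89,-0.16,0,0,0,0],[-0.89,-0.16,0,0,0,0],[-0.89,-0.16,0,0,0,0],[-0.89,-0.16,0,0,0,0]]], "jaw": 1}}

```text
time_s: 37.27
eef_pos: [0.4932, -0.1644, 0.3567]
eef_rot: [0.0, 0.673, 0.74, 0.0]
wrist_force: [-0.3, -0.5, -0.3]
opening: 1.002
grasp_force: 0.0
```

Emit:
{"op": "send_rows", "data": {"commands": [[[-0.89,-0.16,0,0,0,0],[-0.89,-0.16,0,0,0,0],[-0.89,-0.16,0,0,0,0],[-0.89,-0.17,0,0,0,0],[-0.87,-0.19,0,0,0,0],[0,0,0,0,0,0],[0,0,0,0,0,0],[0,0,0,0,0,0]]]}}

```text
time_s: 37.93
eef_pos: [0.4811, -0.2977, 0.3563]
eef_rot: [-0.0, 0.673, 0.74, 0.0]
wrist_force: [0.2, 0.4, 0.4]
opening: 0.998
grasp_force: 0.0
```

```bash
python3 - <<'E'
from h import *
go(.479,-.2996,.0997,.095)
E
```

```text
t 37.93 gp [ 0.481  -0.2975  0.2016] yaw 0.095 q6 -0.86 F [0.2 0.4 0.4] M [-0.01 -0.02 -0.02] open 0.998 grip 0.0
turn [-0.   -0.01  0.  ] shift [-0.06 -0.07  3.4 ]
```

Emit:
{"op": "send_rows", "data": {"commands": [[[-0.06,-0.07,0.6,0,0,0],[0,0,0.8,0,0,0],[0,0,0.8,0,0,0],[0,0,0.7,0,0,0],[0,0,0.4,0,0,0],[0,0,0.1,0,0,0],[0,0,0,0,0,0],[0,0,0,0,0,0]]]}}

```text
time_s: 38.6
eef_pos: [0.4796, -0.3003, 0.2558]
eef_rot: [0.001, 0.672, 0.74, 0.0]
wrist_force: [0.1, -0.4, 0.2]
opening: 0.998
grasp_force: 0.0
```

Emit:
{"op": "send_rows", "data": {"commands": [[[0,0,0,0,0,0],[0,0,0,0,0,0],[0,0,0,0,0,0],[0,0,0,0,0,0],[0,0,0,0,0,0],[0,0,0,0,0,0],[0,0,0,0,0,0],[0,0,0,0,0,0]]], "jaw": 0}}

```text
time_s: 39.27
eef_pos: [0.4791, -0.3007, 0.2556]
eef_rot: [0.0, 0.673, 0.74, -0.0]
wrist_force: [-0.9, 2.0, 5.9]
opening: 0.378
grasp_force: 59.7
```

Emit:
{"op": "send_rows", "data": {"commands": [[[0,0,-0.1,0,0,0],[0,0,-0.2,0,0,0],[0,0,-0.5,0,0,0],[0,0,-0.7,0,0,0],[0,0,-0.8,0,0,0],[0,0,-0.6,0,0,0],[0,0,-0.3,0,0,0],[0,0,-0.1,0,0,0]]]}}

```text
time_s: 39.93
eef_pos: [0.4793, -0.3006, 0.3553]
eef_rot: [0.001, 0.673, 0.74, -0.0]
wrist_force: [0.8, -0.5, -4.4]
opening: 0.377
grasp_force: 60.6
```

```bash
python3 - <<'E'
from h import *
go(.535,-.033,.1165,.095)
E
```

```text
t 39.93 gp [ 0.4795 -0.3009  0.2006] yaw 0.095 q6 -0.87 F [ 0.8 -0.5 -4.4] M [-0.04 -0.06  0.04] open 0.377 grip 60.6
turn [0.02 0.02 0.  ] shift [8.7 2.7 2.8]
```

Emit:
{"op": "send_rows", "data": {"commands": [[[0.3,0.1,0,0,0,0],[0.6,0.2,0,0,0,0],[0.8,0.25,0,0,0,0],[0.8,0.25,0,0,0,0],[0.8,0.25,0,0,0,0],[0.8,0.25,0,0,0,0],[0.8,0.25,0,0,0,0],[0.8,0.25,0,0,0,0]]]}}

```text
time_s: 40.6
eef_pos: [0.5159, -0.1229, 0.3515]
eef_rot: [-0.002, 0.673, 0.74, -0.0]
wrist_force: [1.0, -0.2, -5.0]
opening: 0.377
grasp_force: 60.6
```

Emit:
{"op": "send_rows", "data": {"commands": [[[0.8,0.25,0,0,0,0],[0.8,0.25,0,0,0,0],[0.7,0.2,0,0,0,0],[0.5,0.13,0,0,0,0],[0.2,0.07,0,0,0,0],[0,0,0,0,0,0],[0,0,0,0,0,0]]]}}

```text
time_s: 41.18
eef_pos: [0.5345, -0.0328, 0.3526]
eef_rot: [-0.001, 0.672, 0.74, -0.001]
wrist_force: [0.6, -0.0, -5.9]
opening: 0.385
grasp_force: 60.5
```

Emit:
{"op": "send_rows", "data": {"commands": [[[0,0,0.3,0,0,0],[0,0,0.5,0,0,0],[0,0,0.6,0,0,0],[0,0,0.5,0,0,0],[0,0,0.3,0,0,0],[0,0,0.2,0,0,0],[0,0,0,0,0,0],[0,0,0,0,0,0]]]}}

```text
time_s: 41.85
eef_pos: [0.535, -0.0334, 0.2818]
eef_rot: [-0.0, 0.673, 0.74, -0.0]
wrist_force: [-0.0, 0.4, -4.9]
opening: 0.378
grasp_force: 60.4
```

```bash
python3 - <<'E'
from h import *
go(.535,-.033,.1165,.095)
p=imaging.camera("scene");cv2.imwrite("pics/s9.png",cv2.resize(p["image"][150:300,200:400],None,fx=3,fy=3))
E
```

```text
t 41.85 gp [ 0.535  -0.0334  0.1271] yaw 0.094 q6 -0.38 F [-0.   0.4 -4.9] M [-0.01  0.01  0.04] open 0.378 grip 60.4
turn [-0.    0.   -0.01] shift [0.01 0.   0.35]
```

View pics/s9.png

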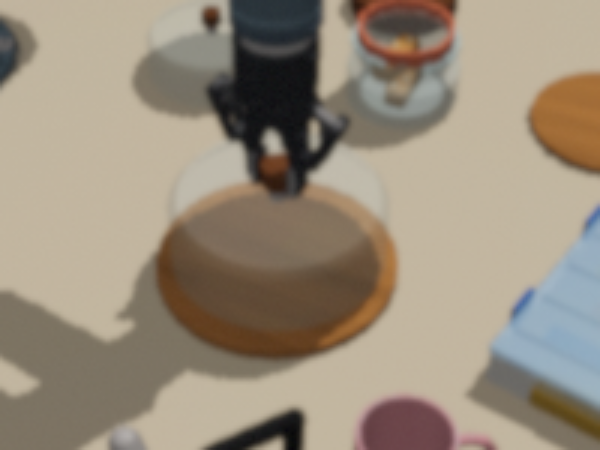

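The cloche hangs centred over the board (crop 278,235) and both biscotti are in the jar. I'll creep down.

Emit:
{"op": "send_rows", "data": {"commands": [[[0,0,0.1,0,0,0],[0,0,0.1,0,0,0],[0,0,0.06,0,0,0],[0,0,0.05,0,0,0],[0,0,0.04,0,0,0],[0,0,0.04,0,0,0],[0,0,0,0,0,0],[0,0,0,0,0,0]]]}}

```text
time_s: 42.57
eef_pos: [0.5349, -0.0329, 0.2699]
eef_rot: [-0.0, 0.673, 0.74, -0.0]
wrist_force: [0.3, 0.7, -5.0]
opening: 0.377
grasp_force: 60.4
```

Emit:
{"op": "send_rows", "data": {"commands": [[[0,0,0.04,0,0,0],[0,0,0.03,0,0,0],[0,0,0,0,0,0],[0,0,0,0,0,0]]]}}

```text
time_s: 42.9
eef_pos: [0.5349, -0.0329, 0.2678]
eef_rot: [-0.0, 0.673, 0.74, -0.0]
wrist_force: [0.4, -0.9, -5.2]
opening: 0.378
grasp_force: 60.4
```

Emit:
{"op": "send_rows", "data": {"commands": [[[0,0,0.03,0,0,0],[0,0,0,0,0,0],[0,0,0,0,0,0]]]}}

```text
time_s: 43.15
eef_pos: [0.535, -0.0329, 0.2676]
eef_rot: [0.0, 0.673, 0.74, 0.0]
wrist_force: [-3.5, 0.9, 3.3]
opening: 0.382
grasp_force: 61.4
```

Emit:
{"op": "send_rows", "data": {"commands": [[[0,0,0,0,0,0],[0,0,0,0,0,0],[0,0,0,0,0,0],[0,0,0,0,0,0],[0,0,-0.4,0,0,0],[0,0,-0.9,0,0,0],[0,0,-1,0,0,0],[0,0,-1,0,0,0]]], "jaw": 1}}

```text
time_s: 43.82
eef_pos: [0.5347, -0.0329, 0.3677]
eef_rot: [-0.0, 0.673, 0.74, -0.0]
wrist_force: [0.7, 0.1, -0.6]
opening: 1.001
grasp_force: 0.0
```

Emit:
{"op": "send_rows", "data": {"commands": [[[0,0,-1,0,0,0],[0,-0.8,-0.5,0,0,0],[0,-0.9,0,0,0,0],[0,-0.9,0,0,0,0],[0,-0.9,0,0,0,0],[0,-0.9,0,0,0,0],[0,0,0,0,0,0],[0,0,0,0,0,0]]]}}

```text
time_s: 44.48
eef_pos: [0.4028, -0.0455, 0.4122]
eef_rot: [0.001, 0.673, 0.74, 0.0]
wrist_force: [0.2, 0.6, -0.6]
opening: 0.999
grasp_force: 0.0
```

```bash
python3 - <<'E'
from h import *
go(.4,-.04,.2,.095)
p=imaging.camera("scene");cv2.imwrite("pics/s10.png",cv2.resize(p["image"][100:380,180:460],None,fx=2,fy=2))
f=cloud(p,p["depth"]>0)
k=f[(np.hypot(f[:,0]-.535,f[:,1]+.033)<.03)&(f[:,2]>.1)&(f[:,2]<.135)];print("knob",len(k),k.mean(0),k[:,2].max())
for r in models.regions_of(p,"biscotto0"): 
    c=cloud(p,r["region"]);print(r["confidence"],r["centre"],np.median(c,0))
E
```

```text
t 44.48 gp [ 0.4032 -0.0456  0.2575] yaw 0.094 q6 -0.5 F [ 0.2  0.6 -0.6] M [ 0.02 -0.04 -0.  ] open 0.999 grip 0.0
turn [ 0.02  0.01 -0.01] shift [ 0.19 -0.08  1.92]
knob 137 [ 0.54096632 -0.03725131  0.11551732] 0.12469230780205753
0.56 [336.1, 164.9] [0.48464682 0.28994491 0.05327498]
```

View pics/s10.png

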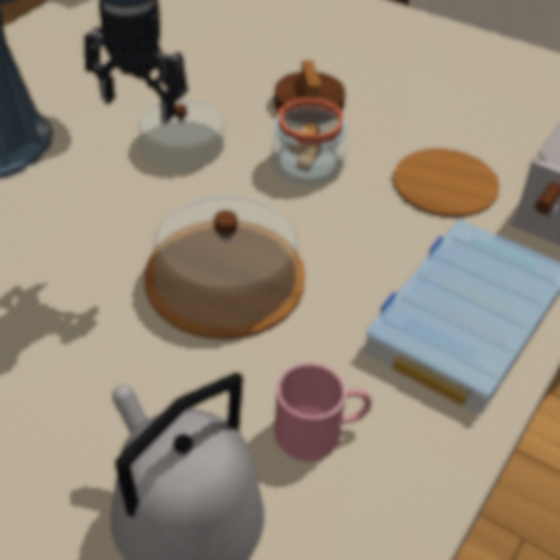

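The cloche stands centred on its board (px 225,265), both biscotti are inside the jar (310,145), and the cap is on the counter behind it (310,95). The kettle and cup haven't moved and the arm is clear, so I'll hand in.

```bash
python3 -c "
from h import *
print(ctrl.hand_in())"
```

```text
the job is handed in; nothing more can be done
None
```

The job is handed in: both biscotti (only two were there) are in the jar, the cap stands on the counter, the empty cloche is back centred on its board, and the kettle and cup stayed put; the hand-in call returned no verdict.

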